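Shut down the shoe-finishing machine at its control box

ROBOT

A 6-joint arm with a two-finger parallel gripper is mounted at the origin on the work surface. World frame = base frame: x ahead of the robot, y to its left, z up, the work surface at z = 0. Lengths are in m, angles in rad, forces in N, time in s.
With the tool pointing down it reaches from about 0.325 to 0.875 m from the base axis. Payload 4.4 kg.
Tool frame: the origin (TCP) lies between the finger pads; the fingertips stand 19 mm ahead of it and the grasp point (between the pads) is the TCP; z points along the fingers, y is the direction in which the jaws open and shut (so a half turn about z gives the same grasp; the last joint's range is limited). The gripper opens to 85 mm and grips with 20 to 120 N. Pads are 22 mm wide; open, the fingers measure 114 mm over their backs; the gripper's body (76 mm by 85 mm) begins 54 mm behind the grasp point. The pads swing forward as they close: fully open they stand 13 mm farther back than shut.
Start: joints at [1.034, 0.207, 1.542, -0, 1.393, -0.15], TCP at [0.216, 0.533, 0.25] pointing down, gripper open.
Joint ranges: [-2.73, 2.73], [-0.86, 2.22], [0.23, 2.46], [-1.11, 4.25], [0.08, 2.63], [-2.82, 2.82]. Speed limits (rad/s): [2.79, 2.79, 3.14, 3.14, 3.14, 3.14].

INTERFACE

Orientations are given as a unit quaternion [x, y, z, w].
In Python, from cell import monitor, imaging, job gives the robot as it stands. The module is installed in compiled form; this text tells all that it offers.
- The arm moves only by the tool jog_arm, never from a script. Its argument "plan" is a list of rows, each an object of numbers: "gripper": the gripper command: -1 is shut, 1 is fully open, values between are in proportion; "dx", "dy", "dz": the shift along the tool's x, y, z in m; "rx", "ry", "rz": the turn, a rotation vector about the tool's x, y, z in degrees. A call has 1 to 8 rows; each row shifts and turns the commanded pose from where the row before left it, along the tool's axes as they then stand; what a row does not reach is not made up. A row lasts 1/12 s, in which the tool goes at most 41.7 mm and 7.16 degrees, less where a joint would pass 70% of its speed; a pose out of reach is approached as far as the arm can. A call is refused whole if a number of a shift passes 0.0417 or a number of a turn 7.16, either way. A call with a gripper value outside its range is refused whole. The fingers move at their own pace and stop on an object; "squeeze" is the grip in N (left out, the last holds). Time passes only in rows, so rows that do not move let the fingers close. It gives the time, the measured TCP pose, the force and the opening at its end, in the units of the state.
- monitor.get_obs(): the state, without advancing time (a new reading comes with each control period).
- imaging.get_image(name): name is "scene" or "top" or "wrist"; returns the picture (400x640x3 uint8, red, green, blue); there is no depth.
- imaging.calibration(name): a dict with "fx", "fy", "cx", "cy" (pixels), "extrinsics" (4x4, takes a point from world to camera coordinates). Camera axes: x right, y down, z forward; pixel columns grow to the right and rows downward; lengths in m; the calibration is good to about 2 mm. A picture is of the moment at which its call begins: read the wrist's pose just before it. calibration takes no time and is no camera call; for the wrist camera it gives the pose at the moment of the call.
- job.hand_in(): hands the job in, once; it reports no verdict.
The state is a dict: "time": time; "joint_positions": joint angles; "dq": joint speeds; "effort": joint torques, N m; "eef_pos": TCP position; "tool_rot": TCP orientation; "force": force on the tool from outside, world axes, zero at the start; "torque": the same for the moment, N m; "finger_gap": opening from 0.0 (shut) to 1.0 (fully open).
Only numpy, scipy, OpenCV 4.12 (cv2) and the standard library are available. Lean on these libraries where they do the work, as an engineer would, in place of code of your own. Each camera call takes 0.05 s, during which the arm holds its last target. There are 200 camera calls.

TASK

Shut down the shoe finisher from the control box on the bench: with the fingertips, gently press the wide mushroom-headed button well down and let it spring back up, then do the same with the square button, and draw the hand clear. Do not press the flat round or the bar-shaped button, and do not shift or pick up the thread reel on the box or the cone, tin and hammer around it.

Things in the scene. Friction and masses are not known exactly. Their poses are not given: they have to be found in the camera images.
- control_box: Grey painted steel box fixed to the bench, 170 (x) x 250 (y) x 58 mm tall, origin at the centre of its underside, z up; four push buttons in a 2 x 2 block on its flat top, 80 mm between neighbouring centres, centred on x -40/+40 mm and y -70/+10 mm of this frame. Which button sits in which place changes. The box lies at a varying yaw; all buttons share it.
- mushroom_unit: The mushroom button with its bezel (36 mm round, 8 mm tall); fixed; origin on the box's top under the button's centre.
- mushroom_top (a point): Centre of the top of the mushroom button: the only one with a wide, domed, overhanging 40 mm round head, black plastic cap in a plain steel bezel; when up its top stands 26 mm above the box's top (10 mm above the other buttons). The point moves down with the cap.
- mushroom (a joint): The mushroom button. Spring push travel in m: 0 = up, grows as it is pressed down, 0.007 = fully down. The spring pushes back with 1.5 N at the start and 5 N fully down, and returns the cap by itself; it counts as pressed from 0.004 and as up again below 0.0015.
- square_unit: The square button with its bezel (36 mm square, 8 mm tall); fixed; origin on the box's top under the button's centre.
- square_top (a point): Centre of the top of the square button: flat 28 x 28 mm black plastic cap in a plain steel bezel, top 16 mm above the box's top when up. The point moves down with the cap.
- square (a joint): The square button. Spring push travel in m: 0 = up, grows as it is pressed down, 0.007 = fully down. The spring pushes back with 1.5 N at the start and 5 N fully down, and returns the cap by itself; it counts as pressed from 0.004 and as up again below 0.0015.
- round_top (a point): Centre of the top of the flat round button, 28 mm across, black plastic cap in a plain steel bezel (36 mm round), top 16 mm above the box's top. Leave alone.
- round (a joint): The flat round button. Spring push travel in m: 0 = up, grows as it is pressed down, 0.007 = fully down. The spring pushes back with 1.5 N at the start and 5 N fully down, and returns the cap by itself; it counts as pressed from 0.004 and as up again below 0.0015.
- bar_top (a point): Centre of the top of the long narrow bar button, 14 (x) x 42 (y) mm, black plastic cap in a plain steel bezel (22 x 50 mm), top 16 mm above the box's top. Leave alone.
- bar (a joint): The bar button. Spring push travel in m: 0 = up, grows as it is pressed down, 0.007 = fully down. The spring pushes back with 1.5 N at the start and 5 N fully down, and returns the cap by itself; it counts as pressed from 0.004 and as up again below 0.0015.
- small_reel: Little loose thread reel, 30 mm across, 36 mm tall, standing on the box's top beside the buttons, at least 65 mm from the centre of the nearest button; origin at the centre of its underside, z up. Leave alone.
- thread_cone: Loose black cone of thread, 80 mm across at the foot, 115 mm tall, standing on the bench beside the box; origin at the centre of its underside. Leave alone.
- polish_tin: Loose flat round metal polish tin with brass lid, 75 mm across, 28 mm tall, lying on the bench beside the box; origin at the centre of its underside. Leave alone.
- hammer: Loose hammer lying on the bench on the robot's side of the box, 260 mm long and 26 mm high, head 80 mm wide; origin under the middle of its length, x along the handle towards the head. Leave alone.

How it is judged:
On the way, in this order (a step that is already met when the one before it is completed fails the run):
1. the mushroom button is pressed at least 4 mm by the fingers while the square one is up (value of joint mushroom above 0.004 m and value of joint square below 0.0015 m and contact force between the fingers and mushroom_unit above 0.5 N), for 0.05 s.
2. the mushroom button is up again (value of joint mushroom below 0.0015 m), for 0.05 s.
3. the square button is pressed at least 4 mm by the fingers while the mushroom is up (value of joint square above 0.004 m and value of joint mushroom below 0.0015 m and contact force between the fingers and square_unit above 0.5 N), for 0.05 s.
At the end, for the whole second after the job is handed in: All four buttons are up (within 1.5 mm); reel, cone, tin and hammer are within 15 mm of where they started, reel and cone upright (within 0.2 rad) (value of joint each of mushroom, square, round, bar below 0.0015 m and distance of each of small_reel, thread_cone, polish_tin, hammer from where it was at the start of the episode below 0.015 m and angle between each of small_reel, thread_cone's own z axis and vertical below 0.2 rad); the robot touches nothing.
It fails at once if the flat round or the bar button is pressed (2 mm or more) (value of joint any of round, bar above 0.002 m).
It fails at once if the reel, cone, tin or hammer is shifted or lifted by more than 20 mm (distance of any of small_reel, thread_cone, polish_tin, hammer from where it was at the start of the episode above 0.02 m).
It fails at once if the mushroom or the square button is struck or forced with more than 40 N (contact force between anything else and mushroom_unit above 40 N or contact force between anything else and square_unit above 40 N).
It also fails if it takes over 40 s, if anything falls off the work surface, if the arm or the gripper's body presses on something with over 40 N, if the wrist force passes 120 N, or if a joint passes its speed limit or range.

## Working session

There is one attempt and no reset: what is moved stays moved. The work goes in short steps, Python scripts to look and compute and a tool call to move; the robot and the scene stay as the last step left them, time stands still between calls to the robot, and variables do not carry over. Pictures are saved under pics/ and viewed, about 8 in all and at most 12, crops included, and the job is handed in when it is done.

Besides the shell and the picture viewer there is one more tool, called after "Request:" as name(argument=value, ...) on one line, values as JSON. jog_arm: Moves the arm, as the interface text tells. Its arguments: {"type":"object","properties":{"plan":{"type":"array"},"squeeze":{"type":"number"}},"required":["plan"]}

```bash
mkdir -p pics; cat > h.py <<'E'
import numpy as np, cv2
from cell import monitor, imaging, job
def ray(cal,u,v,z):
    E=np.array(cal["extrinsics"]);R,t=E[:3,:3],E[:3,3]
    c=-R.T@t; d=R.T@np.array([(u-cal["cx"])/cal["fx"],(v-cal["cy"])/cal["fy"],1])
    return c+d*(z-c[2])/d[2]
def proj(cal,p):
    E=np.array(cal["extrinsics"]);q=E[:3,:3]@np.array(p)+E[:3,3]
    return q[0]/q[2]*cal["fx"]+cal["cx"],q[1]/q[2]*cal["fy"]+cal["cy"]
E
python3 - <<'E'
from h import *
o=monitor.get_obs();print({k:np.round(v,3).tolist() for k,v in o.items()})
for n in("top","scene"):
    cv2.imwrite(f"pics/{n}0.png",cv2.cvtColor(imaging.get_image(n),cv2.COLOR_RGB2BGR))
    c=imaging.calibration(n);E=np.array(c["extrinsics"]);print(n,c["fx"],-E[:3,:3].T@E[:3,3],E[:3,:3].round(2).tolist())
E
```

```text
{'time': 0.0, 'joint_positions': [1.034, 0.207, 1.543, 0.0, 1.394, -0.151], 'dq': [0.001, 0.0, 0.0, 0.0, -0.0, 0.001], 'effort': [0.001, -38.303, -29.16, -0.0, 0.01, -0.0], 'eef_pos': [0.216, 0.532, 0.249], 'tool_rot': [0.192, 0.981, -0.001, -0.0], 'force': [-0.341, -0.134, 1.002], 'torque': [0.044, 0.04, 0.007], 'finger_gap': 0.996}
top 401.90301120434657 [0.34233791 0.08490766 1.16105863] [[0.01, -1.0, 0.01], [-0.99, -0.01, -0.17], [0.17, -0.01, -0.99]]
scene 415.1504256393121 [ 0.96252045 -0.21905072  0.83538683] [[0.56, 0.83, 0.0], [0.68, -0.46, -0.58], [-0.48, 0.33, -0.82]]
```

View pics/top0.png

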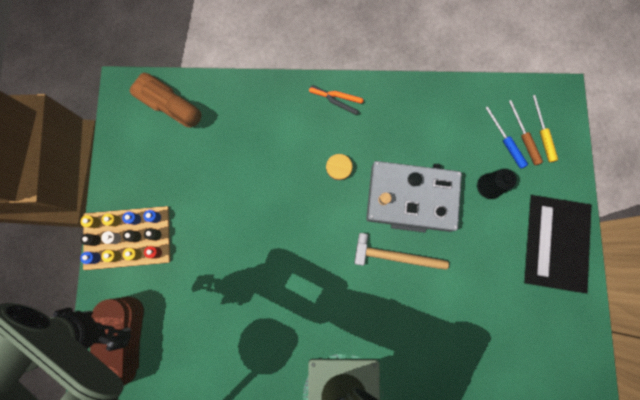

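View pics/scene0.png

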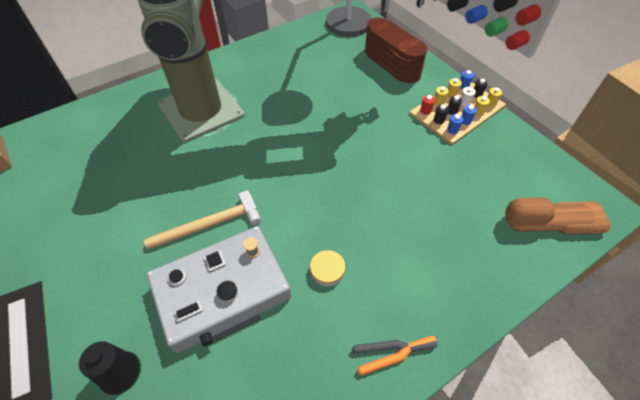

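The top view shows the box at about (415,196), with the mushroom at (415,179), bar at (443,183), square at (412,208), round at (441,211) and reel at (387,198). The scene view agrees: mushroom (227,290), square (215,261), round (176,276), bar (188,312), reel (251,246). Next I measure the dark caps.

```bash
python3 - <<'E'
from h import *
T={"top":dict(mush=(415,179),sq=(412,208),rnd=(441,211),bar=(443,183)),"scene":dict(mush=(227,290),sq=(215,261),rnd=(176,276),bar=(188,312))}
zt=dict(mush=.081,sq=.074,rnd=.074,bar=.074)
for n in T:
    im=cv2.imread(f"pics/{n}0.png");g=im.max(2);cal=imaging.calibration(n)
    m=(g<75).astype(np.uint8);k,lab,st,ce=cv2.connectedComponentsWithStats(m)
    for b,(u,v) in T[n].items():
        w=lab[v-4:v+5,u-4:u+5];ids=w[w>0]
        if len(ids)==0: print(n,b,'none');continue
        i=np.bincount(ids).argmax()
        print(n,b,st[i].tolist(),ce[i].round(1),ray(cal,*ce[i],zt[b])[:2].round(4))
    if n=="top":
        hsv=cv2.cvtColor(im,cv2.COLOR_BGR2HSV)
        for r,(u0,u1,v0,v1) in dict(box=(355,480,150,240)).items():
            mm=np.zeros(g.shape,np.uint8);mm[v0:v1,u0:u1]=((hsv[v0:v1,u0:u1,1]<70)&(g[v0:v1,u0:u1]>110))*255
            cs=max(cv2.findContours(mm,0,2)[0],key=cv2.contourArea)
            P=np.array([ray(cal,*p,.058)[:2] for p in cs[:,0].astype(float)],np.float32)
            print(r,cv2.minAreaRect(P))
        print('reel',ray(cal,387,198,.094),'tin',ray(cal,340,166,.028),'hammer',ray(cal,362,249,.02),ray(cal,448,265,.02),'cone',ray(cal,497,183,.06))
    c=im[150:240,350:520] if n=="top" else im[220:350,140:300]
    cv2.imwrite(f"pics/{n}c.png",cv2.resize(c,None,fx=4.5,fy=4.5,interpolation=cv2.INTER_CUBIC))
E
```

```text
top mush [408, 173, 15, 13, 144] [415. 179.] [ 0.587  -0.1926]
top sq [407, 203, 10, 10, 77] [411.8 207.4] [ 0.5087 -0.1831]
top rnd [437, 207, 9, 9, 63] [440.9 210.8] [ 0.5004 -0.2626]
top bar [436, 181, 15, 5, 54] [443.1 182.8] [ 0.5787 -0.2719]
box ((0.5476958751678467, -0.19396963715553284), (0.2535136640071869, 0.17046278715133667), 83.34406280517578)
reel [ 0.53050969 -0.11179721  0.094     ] tin [0.63473899 0.01093844 0.028     ] hammer [ 0.39650631 -0.05203047  0.02      ] [ 0.35468851 -0.2934411   0.02      ] cone [ 0.5832657  -0.42849137  0.06      ]
scene mush [217, 282, 19, 18, 274] [226.3 290.6] [ 0.5906 -0.1924]
scene sq [207, 253, 14, 14, 137] [213.5 259.3] [ 0.5111 -0.1834]
scene rnd [170, 270, 12, 12, 115] [175.4 275.7] [ 0.5019 -0.262 ]
scene bar [177, 304, 21, 13, 131] [186.9 310.1] [ 0.5809 -0.2717]
```

View pics/topc.png

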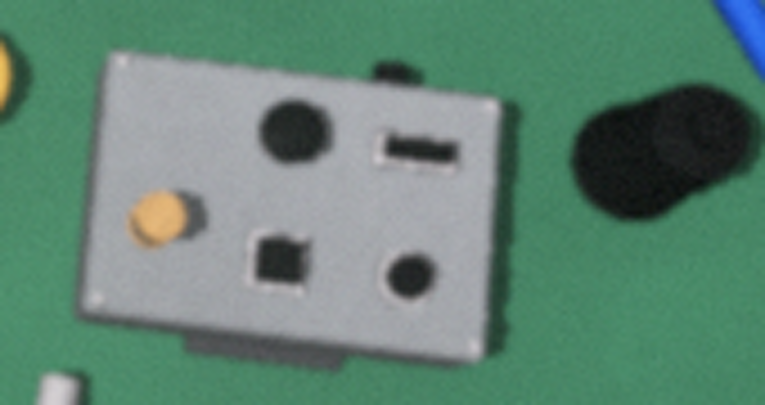

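Both views agree to 2–3 mm, and each button's shape in the crop matches: wide black mushroom at upper left, square at lower left with its square bezel, bar at upper right, round at lower right. I'll use mushroom (0.588, -0.192) and square (0.510, -0.183). Next I shut the gripper and travel at the current height.

Request:
jog_arm(plan=[{"gripper": -1,"dx": -0.015,"dy": -0.013},{"gripper": -1,"dx": -0.026,"dy": -0.0225},{"gripper": -1,"dx": -0.026,"dy": -0.0225},{"gripper": -1,"dx": -0.026,"dy": -0.0225},{"gripper": -1,"dx": -0.026,"dy": -0.0225},{"gripper": -1,"dx": -0.026,"dy": -0.0225},{"gripper": -1,"dx": -0.026,"dy": -0.0225},{"gripper": -1,"dx": -0.026,"dy": -0.0225}], squeeze=20)

```text
$.plan[0]: bad value
```

Request:
jog_arm(plan=[{"gripper": -1,"dx": -0.026,"dy": -0.0225},{"gripper": -1,"dx": -0.026,"dy": -0.0225},{"gripper": -1,"dx": -0.026,"dy": -0.0225},{"gripper": -1,"dx": -0.026,"dy": -0.0225},{"gripper": -1,"dx": -0.026,"dy": -0.0225},{"gripper": -1,"dx": -0.026,"dy": -0.0225},{"gripper": -1,"dx": -0.026,"dy": -0.0225},{"gripper": -1,"dx": -0.026,"dy": -0.0225}])

```text
$.plan[0]: bad value
```

Request:
jog_arm(plan=[{"gripper": -1,"dx": -0.026,"dy": -0.0225},{"gripper": -1,"dx": -0.026,"dy": -0.0225},{"gripper": -1,"dx": -0.026,"dy": -0.0225},{"gripper": -1,"dx": -0.026,"dy": -0.0225},{"gripper": -1,"dx": -0.026,"dy": -0.0225},{"gripper": -1,"dx": -0.026,"dy": -0.0225},{"gripper": -1},{"gripper": -1}])

```text
$.plan[0]: bad value
```

```bash
python3 - <<'E'
from h import *
from scipy.spatial.transform import Rotation as Ro
o=monitor.get_obs();c=imaging.calibration("wrist");im=imaging.get_image("wrist")
print({k:np.round(v,4).tolist() for k,v in o.items() if k not in("effort","dq")})
R=Ro.from_quat(o["tool_rot"]).as_matrix();print(R.round(3))
cv2.imwrite("pics/wrist1.png",cv2.cvtColor(im,cv2.COLOR_RGB2BGR))
for n,p in dict(m=(.588,-.1925,.084),s=(.510,-.1833,.074)).items(): print(n,R.T@(np.array(p)-o["eef_pos"]),proj(c,p))
E
```

```text
{'time': 0.1, 'joint_positions': [1.0345, 0.2074, 1.5428, 0.0, 1.3935, -0.1505], 'eef_pos': [0.216, 0.5322, 0.2492], 'tool_rot': [0.1917, 0.9815, -0.001, -0.0004], 'force': [0.0353, 0.1993, -0.3559], 'torque': [-0.0387, 0.0613, -0.024], 'finger_gap': 1.0012}
[[-0.926  0.376 -0.001]
 [ 0.376  0.926 -0.002]
 [ 0.    -0.002 -1.   ]]
m [-0.61738106 -0.53111735  0.16610015] (np.float64(-62.01754490063229), np.float64(617.7907264433003))
s [-0.54165577 -0.55192473  0.17616857] (np.float64(-86.39036060364282), np.float64(572.2466290585585))
```

View pics/wrist1.png

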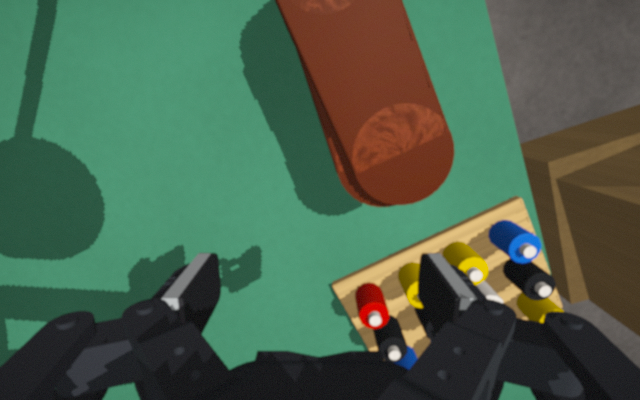

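The moves were refused, so the arm hasn't left the start: the wrist picture shows the open fingers at (190,285) and (450,285) above the paint rack. Most likely a row needs all its keys, so I'll try that.

Request:
jog_arm(plan=[{"gripper": -1,"dx": -0.015,"dy": -0.013,"dz": 0,"rx": 0,"ry": 0,"rz": 0},{"gripper": -1,"dx": -0.026,"dy": -0.0225,"dz": 0,"rx": 0,"ry": 0,"rz": 0}], squeeze=20)

```text
time: 0.32
eef_pos: [0.2401, 0.4856, 0.2498]
tool_rot: [0.19, 0.982, 0.0, -0.0]
force: [0.5, -0.1, 0.4]
finger_gap: 0.744
```

Request:
jog_arm(plan=[{"gripper": -1,"dx": -0.026,"dy": -0.0225,"dz": 0,"rx": 0,"ry": 0,"rz": 0},{"gripper": -1,"dx": -0.026,"dy": -0.0225,"dz": 0,"rx": 0,"ry": 0,"rz": 0},{"gripper": -1,"dx": -0.026,"dy": -0.0225,"dz": 0,"rx": 0,"ry": 0,"rz": 0},{"gripper": -1,"dx": -0.026,"dy": -0.0225,"dz": 0,"rx": 0,"ry": 0,"rz": 0},{"gripper": -1,"dx": -0.026,"dy": -0.0225,"dz": 0,"rx": 0,"ry": 0,"rz": 0},{"gripper": -1,"dx": -0.026,"dy": -0.0225,"dz": 0,"rx": 0,"ry": 0,"rz": 0},{"gripper": -1,"dx": -0.026,"dy": -0.0225,"dz": 0,"rx": 0,"ry": 0,"rz": 0},{"gripper": -1,"dx": -0.026,"dy": -0.0225,"dz": 0,"rx": 0,"ry": 0,"rz": 0}])

```text
time: 0.98
eef_pos: [0.3661, 0.2378, 0.2501]
tool_rot: [0.192, 0.981, -0.0, -0.0]
force: [0.2, 1.7, 0.9]
finger_gap: 0.0
```

Request:
jog_arm(plan=[{"gripper": -1,"dx": -0.026,"dy": -0.0225,"dz": 0,"rx": 0,"ry": 0,"rz": 0},{"gripper": -1,"dx": -0.026,"dy": -0.0225,"dz": 0,"rx": 0,"ry": 0,"rz": 0},{"gripper": -1,"dx": -0.026,"dy": -0.0225,"dz": 0,"rx": 0,"ry": 0,"rz": 0},{"gripper": -1,"dx": -0.026,"dy": -0.0225,"dz": 0,"rx": 0,"ry": 0,"rz": 0},{"gripper": -1,"dx": -0.026,"dy": -0.0225,"dz": 0,"rx": 0,"ry": 0,"rz": 0},{"gripper": -1,"dx": -0.026,"dy": -0.0225,"dz": 0,"rx": 0,"ry": 0,"rz": 0},{"gripper": -1,"dx": -0.026,"dy": -0.0225,"dz": 0,"rx": 0,"ry": 0,"rz": 0}])

```text
time: 1.57
eef_pos: [0.4756, 0.0233, 0.2501]
tool_rot: [0.192, 0.981, 0.0, -0.0]
force: [0.5, 0.7, 0.2]
finger_gap: 0.003
```

```bash
cat > w.py <<'E'
import sys
from h import *
from scipy.spatial.transform import Rotation as Ro
n=sys.argv[1]
o=monitor.get_obs();c=imaging.calibration("wrist");im=imaging.get_image("wrist")
print({k:np.round(v,4).tolist() for k,v in o.items() if k not in("effort","dq")})
R=Ro.from_quat(o["tool_rot"]).as_matrix();print(R.round(3).tolist())
cv2.imwrite(f"pics/{n}.png",cv2.cvtColor(im,cv2.COLOR_RGB2BGR))
for n,p in dict(m=(.588,-.1925,.084),s=(.510,-.1833,.074)).items(): print(n,(R.T@(np.array(p)-o["eef_pos"])).round(4),np.round(proj(c,p),1))
t=np.array(o["eef_pos"])+R@[0,0,.019]; print('tip px',np.round(proj(c,t),1))
for a in sys.argv[2:]:
    u,v,z=map(float,a.split(','));print(a,ray(c,u,v,z).round(4))
E
python3 w.py wrist2
```

```text
{'time': 1.5667, 'joint_positions': [-0.1332, -0.0065, 1.7755, 0.0002, 1.3729, -1.3178], 'eef_pos': [0.4756, 0.0233, 0.2501], 'tool_rot': [0.1919, 0.9814, 0.0001, -0.0002], 'force': [0.5077, 0.74, 0.1793], 'torque': [-0.0002, -0.05, 0.0679], 'finger_gap': 0.0031}
[[-0.926, 0.377, -0.0], [0.377, 0.926, 0.0], [0.0, 0.0, -1.0]]
m [-0.1855 -0.1576  0.166 ] [167.3 360. ]
s [-0.1098 -0.1785  0.176 ] [141.7 290.4]
tip px [317.5 260.1]
```

View pics/wrist2.png

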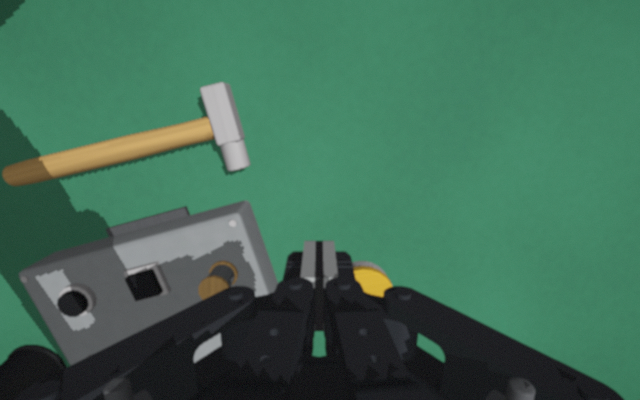

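The wrist view shows the closed fingers at (319,260), the square cap at about (145,283), round at (74,302), reel at (215,283) and hammer at (120,150). I'll check these positions by ray.

```bash
python3 - <<'E'
from h import *
c=imaging.calibration("wrist")
for a in [(145,283,.074),(74,302.5,.074),(319,243,.231)]: print(a,ray(c,*a).round(4))
im=cv2.imread("pics/wrist2.png");g=im.max(2);m=((g<45)*255).astype(np.uint8)
for n,(u,v) in dict(sq=(145,283),rnd=(74,302)).items():
    for cc in cv2.findContours(m,0,2)[0]:
        if cv2.pointPolygonTest(cc,(u,v),False)>0: (x,y),s,a=cv2.minAreaRect(cc);print(n,x,y,s,a,ray(c,x,y,.074).round(4))
E
```

```text
(145, 283, 0.074) [ 0.5072 -0.1836  0.074 ]
(74, 302.5, 0.074) [ 0.499  -0.2629  0.074 ]
(319, 243, 0.231) [0.4711 0.0218 0.231 ]
sq 143.45001220703125 284.8500061035156 (25.930675506591797, 30.67409324645996) 71.56504821777344 [ 0.5085 -0.1861  0.074 ]
rnd 73.00001525878906 303.0000305175781 (24.041629791259766, 25.45584487915039) 45.0 [ 0.4992 -0.2642  0.074 ]
```

Request:
jog_arm(plan=[{"gripper": -1,"dx": -0.026,"dy": -0.0225,"dz": 0,"rx": 0,"ry": 0,"rz": 0},{"gripper": -1,"dx": -0.026,"dy": -0.0225,"dz": 0,"rx": 0,"ry": 0,"rz": 0},{"gripper": -1,"dx": -0.026,"dy": -0.0225,"dz": 0,"rx": 0,"ry": 0,"rz": 0},{"gripper": -1,"dx": -0.026,"dy": -0.0225,"dz": 0,"rx": 0,"ry": 0,"rz": 0},{"gripper": -1,"dx": -0.026,"dy": -0.0225,"dz": 0,"rx": 0,"ry": 0,"rz": 0},{"gripper": -1,"dx": -0.026,"dy": -0.0225,"dz": 0,"rx": 0,"ry": 0,"rz": 0},{"gripper": -1,"dx": -0.0296,"dy": -0.0229,"dz": 0,"rx": 0,"ry": 0,"rz": 0},{"gripper": -1,"dx": 0,"dy": 0,"dz": 0,"rx": 0,"ry": 0,"rz": 0}])

```text
time: 2.28
eef_pos: [0.5897, -0.197, 0.249]
tool_rot: [0.194, 0.981, -0.001, 0.001]
force: [-0.4, 0.4, -0.3]
finger_gap: -0.003
```

Request:
jog_arm(plan=[{"gripper": -1,"dx": 0,"dy": 0,"dz": 0.025,"rx": 0,"ry": 0,"rz": 0},{"gripper": -1,"dx": 0,"dy": 0,"dz": 0.03,"rx": 0,"ry": 0,"rz": 0},{"gripper": -1,"dx": 0,"dy": 0,"dz": 0.03,"rx": 0,"ry": 0,"rz": 0},{"gripper": -1,"dx": 0,"dy": 0,"dz": 0.025,"rx": 0,"ry": 0,"rz": 0},{"gripper": -1,"dx": 0,"dy": 0,"dz": 0.015,"rx": 0,"ry": 0,"rz": 0},{"gripper": -1,"dx": 0,"dy": 0,"dz": 0,"rx": 0,"ry": 0,"rz": 0},{"gripper": -1,"dx": 0,"dy": 0,"dz": 0,"rx": 0,"ry": 0,"rz": 0}])

```text
time: 2.87
eef_pos: [0.5869, -0.1903, 0.1241]
tool_rot: [0.192, 0.981, 0.0, -0.002]
force: [0.2, -0.2, 1.3]
finger_gap: 0.0
```

```bash
python3 w.py wrist3; python3 - <<'E'
from h import *
a=cv2.cvtColor(imaging.get_image("scene"),cv2.COLOR_RGB2BGR)[180:340,120:320]
cv2.imwrite("pics/scene3.png",cv2.resize(a,None,fx=3.5,fy=3.5,interpolation=cv2.INTER_CUBIC))
E
```

```text
{'time': 2.8667, 'joint_positions': [-0.4537, 0.4202, 1.5408, 0.0001, 1.1838, -1.639], 'eef_pos': [0.5869, -0.1903, 0.1241], 'tool_rot': [0.1916, 0.9815, 0.0004, -0.0015], 'force': [0.2301, -0.192, 1.2565], 'torque': [-0.0137, -0.0329, -0.0016], 'finger_gap': 0.0004}
[[-0.927, 0.376, -0.003], [0.376, 0.927, 0.001], [0.003, 0.0, -1.0]]
m [-0.002  -0.0017  0.0401] [314.4 245.9]
s [ 0.0737 -0.0225  0.0503] [272.2  96.9]
tip px [317.4 260.2]
```

View pics/wrist3.png

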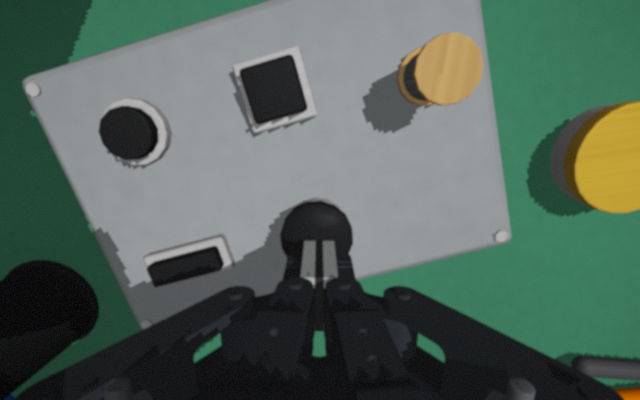

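View pics/scene3.png

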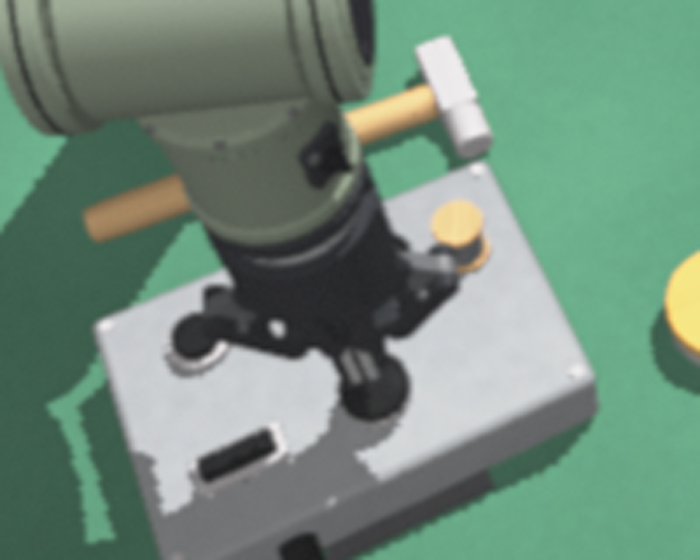

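The mushroom dome sits just under and ahead of the fingertips at about (317,237), with the square at (274,90), round (131,131) and bar (187,262). The scene view confirms the hand is over the mushroom. The dome's image centre is a few pixels off the prediction, so I'll refit it now that the arm has settled.

```bash
python3 w.py wrist4; python3 - <<'E'
from h import *
from scipy.spatial.transform import Rotation as Ro
from scipy.optimize import least_squares
o=monitor.get_obs();c=imaging.calibration("wrist");R=Ro.from_quat(o["tool_rot"]).as_matrix()
im=cv2.imread("pics/wrist4.png");g=im.max(2);m=((g<60)*255).astype(np.uint8)
def rep(n,u,v,z): p=ray(c,u,v,z);print(n,round(u,1),round(v,1),p.round(4),'tool',(R.T@(p-o["eef_pos"])).round(4))
for n,(u,v) in dict(sq=(274,90),rnd=(131,131),bar=(187,266)).items():
    for cc in cv2.findContours(m,0,2)[0]:
        if cv2.pointPolygonTest(cc,(u,v),False)>0: (x,y),s,a=cv2.minAreaRect(cc);print(s);rep(n,x,y,.074)
P=[]
for th in np.radians(np.arange(165,376,5)):   # edges of dome from outside, upper half
    for r in np.arange(50,15,-.5):
        u,v=317+r*np.cos(th),237+r*np.sin(th)
        if m[int(round(v)),int(round(u))]: P.append((u,v));break
P=np.array(P);f=least_squares(lambda q:np.hypot(*(P-q[:2]).T)-q[2],[317,237,36],loss='soft_l1')
print(f.x,np.abs(f.fun).max())
for z in(.084,.078):rep('mush',f.x[0],f.x[1],z)
E
```

```text
{'time': 2.9667, 'joint_positions': [-0.4539, 0.4177, 1.5376, 0.0, 1.1835, -1.6391], 'eef_pos': [0.5889, -0.1914, 0.1269], 'tool_rot': [0.1916, 0.9815, -0.0003, 0.0013], 'force': [-0.7468, 0.1112, 1.1885], 'torque': [-0.0114, -0.0127, 0.03], 'finger_gap': 0.0003}
[[-0.927, 0.376, 0.002], [0.376, 0.927, -0.001], [-0.003, -0.0, -1.0]]
m [ 0.0005 -0.0014  0.0429] [315.  239.4]
s [ 0.0763 -0.0222  0.0527] [273.3  91.6]
tip px [317.4 260.2]
(56.87999725341797, 53.83999252319336)
sq 273.9 84.4 [ 0.5073 -0.1818  0.074 ] tool [ 0.0798 -0.0218  0.0531]
(51.0, 55.0)
rnd 130.5 127.5 [ 0.4986 -0.2594  0.074 ] tool [ 0.0587 -0.097   0.0532]
(23.820571899414062, 72.1742935180664)
bar 187.1 260.3 [ 0.5765 -0.2683  0.074 ] tool [-0.0169 -0.0759  0.0535]
[316.18713047 230.23688105  34.78387341] 0.9463454233285731
mush 316.2 230.2 [ 0.5839 -0.1903  0.084 ] tool [ 0.0056 -0.0008  0.0434]
mush 316.2 230.2 [ 0.586  -0.1912  0.078 ] tool [ 0.0033 -0.0008  0.0494]
```

The offset is 2–3 mm, well within the 40 mm head. I'll shift slightly and go down to just above contact.

Request:
jog_arm(plan=[{"gripper": -1,"dx": 0.002,"dy": 0,"dz": 0.006,"rx": 0,"ry": 0,"rz": 0},{"gripper": -1,"dx": 0,"dy": 0,"dz": 0.006,"rx": 0,"ry": 0,"rz": 0},{"gripper": -1,"dx": 0,"dy": 0,"dz": 0.004,"rx": 0,"ry": 0,"rz": 0},{"gripper": -1,"dx": 0,"dy": 0,"dz": 0.002,"rx": 0,"ry": 0,"rz": 0},{"gripper": -1,"dx": 0,"dy": 0,"dz": 0.0,"rx": 0,"ry": 0,"rz": 0},{"gripper": -1,"dx": 0,"dy": 0,"dz": 0,"rx": 0,"ry": 0,"rz": 0}])

```text
time: 3.52
eef_pos: [0.5858, -0.1904, 0.1069]
tool_rot: [0.192, 0.981, 0.0, -0.0]
force: [-0.6, -0.4, 0.4]
finger_gap: -0.003
```

Request:
jog_arm(plan=[{"gripper": -1,"dx": 0,"dy": 0,"dz": 0.002,"rx": 0,"ry": 0,"rz": 0},{"gripper": -1,"dx": 0,"dy": 0,"dz": 0.002,"rx": 0,"ry": 0,"rz": 0},{"gripper": -1,"dx": 0,"dy": 0,"dz": 0.002,"rx": 0,"ry": 0,"rz": 0},{"gripper": -1,"dx": 0,"dy": 0,"dz": 0,"rx": 0,"ry": 0,"rz": 0},{"gripper": -1,"dx": 0,"dy": 0,"dz": 0,"rx": 0,"ry": 0,"rz": 0}])

```text
time: 3.93
eef_pos: [0.5863, -0.1906, 0.1017]
tool_rot: [0.192, 0.981, -0.0, 0.0]
force: [0.3, 0.4, 2.6]
finger_gap: 0.002
```

Request:
jog_arm(plan=[{"gripper": -1,"dx": 0,"dy": 0,"dz": 0.002,"rx": 0,"ry": 0,"rz": 0},{"gripper": -1,"dx": 0,"dy": 0,"dz": 0.002,"rx": 0,"ry": 0,"rz": 0},{"gripper": -1,"dx": 0,"dy": 0,"dz": 0,"rx": 0,"ry": 0,"rz": 0},{"gripper": -1,"dx": 0,"dy": 0,"dz": 0,"rx": 0,"ry": 0,"rz": 0}])

```text
time: 4.27
eef_pos: [0.5864, -0.1906, 0.0977]
tool_rot: [0.192, 0.981, -0.0, 0.0]
force: [-0.5, 0.1, 3.3]
finger_gap: -0.0
```

Contact made. I'll read the force a few times, then press a little further.

Request:
jog_arm(plan=[{"gripper": -1,"dx": 0,"dy": 0,"dz": 0.001,"rx": 0,"ry": 0,"rz": 0},{"gripper": -1,"dx": 0,"dy": 0,"dz": 0,"rx": 0,"ry": 0,"rz": 0}])

```text
time: 4.43
eef_pos: [0.5864, -0.1906, 0.0966]
tool_rot: [0.192, 0.981, -0.0, 0.0]
force: [0.0, -0.5, 5.7]
finger_gap: -0.001
```

Request:
jog_arm(plan=[{"gripper": -1,"dx": 0,"dy": 0,"dz": 0,"rx": 0,"ry": 0,"rz": 0}])

```text
time: 4.52
eef_pos: [0.5864, -0.1906, 0.0966]
tool_rot: [0.192, 0.981, -0.0, 0.0]
force: [0.2, -0.1, 4.5]
finger_gap: -0.002
```

Request:
jog_arm(plan=[{"gripper": -1,"dx": 0,"dy": 0,"dz": 0.001,"rx": 0,"ry": 0,"rz": 0},{"gripper": -1,"dx": 0,"dy": 0,"dz": 0,"rx": 0,"ry": 0,"rz": 0}])

```text
time: 4.68
eef_pos: [0.5864, -0.1906, 0.096]
tool_rot: [0.192, 0.981, -0.0, 0.0]
force: [-0.4, 0.5, 7.3]
finger_gap: 0.001
```

Request:
jog_arm(plan=[{"gripper": -1,"dx": 0,"dy": 0,"dz": 0,"rx": 0,"ry": 0,"rz": 0}])

```text
time: 4.77
eef_pos: [0.5864, -0.1906, 0.0961]
tool_rot: [0.192, 0.981, -0.0, 0.0]
force: [-1.0, 1.1, 7.4]
finger_gap: -0.0
```

At 7.4 N the cap has bottomed, with the tip at 0.077 as geometry predicts. Now I lift, wait, and go over the square.

Request:
jog_arm(plan=[{"gripper": -1,"dx": 0,"dy": 0,"dz": -0.004,"rx": 0,"ry": 0,"rz": 0},{"gripper": -1,"dx": 0,"dy": 0,"dz": -0.006,"rx": 0,"ry": 0,"rz": 0},{"gripper": -1,"dx": 0,"dy": 0,"dz": -0.01,"rx": 0,"ry": 0,"rz": 0},{"gripper": -1,"dx": 0,"dy": 0,"dz": -0.01,"rx": 0,"ry": 0,"rz": 0},{"gripper": -1,"dx": 0,"dy": 0,"dz": -0.005,"rx": 0,"ry": 0,"rz": 0},{"gripper": -1,"dx": 0,"dy": 0,"dz": 0,"rx": 0,"ry": 0,"rz": 0},{"gripper": -1,"dx": 0,"dy": 0,"dz": 0,"rx": 0,"ry": 0,"rz": 0}])

```text
time: 5.35
eef_pos: [0.5862, -0.1905, 0.1308]
tool_rot: [0.192, 0.981, -0.0, 0.0]
force: [0.6, -0.3, -0.4]
finger_gap: -0.002
```

Request:
jog_arm(plan=[{"gripper": -1,"dx": 0.0124,"dy": -0.004,"dz": 0,"rx": 0,"ry": 0,"rz": 0},{"gripper": -1,"dx": 0.02,"dy": -0.006,"dz": 0,"rx": 0,"ry": 0,"rz": 0},{"gripper": -1,"dx": 0.02,"dy": -0.006,"dz": 0,"rx": 0,"ry": 0,"rz": 0},{"gripper": -1,"dx": 0.015,"dy": -0.0046,"dz": 0,"rx": 0,"ry": 0,"rz": 0},{"gripper": -1,"dx": 0.007,"dy": -0.002,"dz": 0,"rx": 0,"ry": 0,"rz": 0},{"gripper": -1,"dx": 0,"dy": 0,"dz": 0,"rx": 0,"ry": 0,"rz": 0},{"gripper": -1,"dx": 0,"dy": 0,"dz": 0,"rx": 0,"ry": 0,"rz": 0},{"gripper": -1,"dx": 0,"dy": 0,"dz": 0,"rx": 0,"ry": 0,"rz": 0}])

```text
time: 6.02
eef_pos: [0.5096, -0.1837, 0.1305]
tool_rot: [0.192, 0.981, -0.0, 0.001]
force: [0.0, 0.4, -1.3]
finger_gap: -0.001
```

```bash
python3 w.py wrist5
```

```text
{'time': 6.0167, 'joint_positions': [-0.5059, 0.2663, 1.7353, 0.0002, 1.1387, -1.691], 'eef_pos': [0.5096, -0.1837, 0.1305], 'tool_rot': [0.1917, 0.9815, -0.0001, 0.0007], 'force': [0.0168, 0.4252, -1.3151], 'torque': [-0.0344, 0.0648, -0.0147], 'finger_gap': -0.0005}
[[-0.926, 0.376, 0.001], [0.376, 0.927, -0.0], [-0.001, 0.0, -1.0]]
m [-0.0759  0.0214  0.0466] [352.9 353.9]
s [-0.0002  0.0005  0.0565] [318.6 231.4]
tip px [317.4 260.2]
```

View pics/wrist5.png

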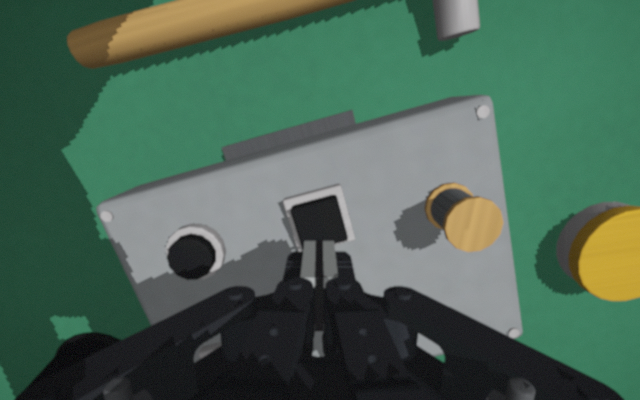

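The square cap is under the tips at about (319,223), the reel at (470,215) is clear, and the round button at (190,255) is clear. I shift +2 mm in tool x and press.

Request:
jog_arm(plan=[{"gripper": -1,"dx": 0.002,"dy": 0,"dz": 0.008,"rx": 0,"ry": 0,"rz": 0},{"gripper": -1,"dx": 0,"dy": 0,"dz": 0.012,"rx": 0,"ry": 0,"rz": 0},{"gripper": -1,"dx": 0,"dy": 0,"dz": 0.008,"rx": 0,"ry": 0,"rz": 0},{"gripper": -1,"dx": 0,"dy": 0,"dz": 0.004,"rx": 0,"ry": 0,"rz": 0},{"gripper": -1,"dx": 0,"dy": 0,"dz": 0.002,"rx": 0,"ry": 0,"rz": 0},{"gripper": -1,"dx": 0,"dy": 0,"dz": 0,"rx": 0,"ry": 0,"rz": 0},{"gripper": -1,"dx": 0,"dy": 0,"dz": 0,"rx": 0,"ry": 0,"rz": 0}])

```text
time: 6.65
eef_pos: [0.5068, -0.1826, 0.0961]
tool_rot: [0.192, 0.981, 0.0, -0.0]
force: [0.0, -0.2, 0.8]
finger_gap: 0.001
```

Request:
jog_arm(plan=[{"gripper": -1,"dx": 0,"dy": 0,"dz": 0.002,"rx": 0,"ry": 0,"rz": 0},{"gripper": -1,"dx": 0,"dy": 0,"dz": 0.002,"rx": 0,"ry": 0,"rz": 0},{"gripper": -1,"dx": 0,"dy": 0,"dz": 0.002,"rx": 0,"ry": 0,"rz": 0},{"gripper": -1,"dx": 0,"dy": 0,"dz": 0.002,"rx": 0,"ry": 0,"rz": 0},{"gripper": -1,"dx": 0,"dy": 0,"dz": 0,"rx": 0,"ry": 0,"rz": 0},{"gripper": -1,"dx": 0,"dy": 0,"dz": 0,"rx": 0,"ry": 0,"rz": 0}])

```text
time: 7.15
eef_pos: [0.5073, -0.1829, 0.0889]
tool_rot: [0.192, 0.981, -0.0, 0.001]
force: [0.2, -0.5, 3.2]
finger_gap: -0.004
```

Request:
jog_arm(plan=[{"gripper": -1,"dx": 0,"dy": 0,"dz": 0.0015,"rx": 0,"ry": 0,"rz": 0},{"gripper": -1,"dx": 0,"dy": 0,"dz": 0,"rx": 0,"ry": 0,"rz": 0},{"gripper": -1,"dx": 0,"dy": 0,"dz": 0,"rx": 0,"ry": 0,"rz": 0}])

```text
time: 7.4
eef_pos: [0.5073, -0.1829, 0.0872]
tool_rot: [0.192, 0.981, -0.0, 0.001]
force: [0.6, -0.3, 4.6]
finger_gap: 0.001
```

Request:
jog_arm(plan=[{"gripper": -1,"dx": 0,"dy": 0,"dz": 0.0015,"rx": 0,"ry": 0,"rz": 0},{"gripper": -1,"dx": 0,"dy": 0,"dz": 0,"rx": 0,"ry": 0,"rz": 0},{"gripper": -1,"dx": 0,"dy": 0,"dz": 0,"rx": 0,"ry": 0,"rz": 0}])

```text
time: 7.65
eef_pos: [0.5073, -0.1829, 0.086]
tool_rot: [0.192, 0.981, -0.0, 0.001]
force: [-0.0, -0.8, 7.6]
finger_gap: -0.002
```

Request:
jog_arm(plan=[{"gripper": -1,"dx": 0,"dy": 0,"dz": 0.0005,"rx": 0,"ry": 0,"rz": 0},{"gripper": -1,"dx": 0,"dy": 0,"dz": 0,"rx": 0,"ry": 0,"rz": 0}])

```text
time: 7.82
eef_pos: [0.5073, -0.1829, 0.086]
tool_rot: [0.192, 0.981, -0.0, 0.001]
force: [-1.6, 0.2, 9.7]
finger_gap: 0.001
```

The square has bottomed at TCP 0.086 with 9.7 N. I lift straight up and move well clear.

Request:
jog_arm(plan=[{"gripper": -1,"dx": 0,"dy": 0,"dz": -0.004,"rx": 0,"ry": 0,"rz": 0},{"gripper": -1,"dx": 0,"dy": 0,"dz": -0.008,"rx": 0,"ry": 0,"rz": 0},{"gripper": -1,"dx": 0,"dy": 0,"dz": -0.02,"rx": 0,"ry": 0,"rz": 0},{"gripper": -1,"dx": 0,"dy": 0,"dz": -0.03,"rx": 0,"ry": 0,"rz": 0},{"gripper": -1,"dx": 0,"dy": 0,"dz": -0.03,"rx": 0,"ry": 0,"rz": 0},{"gripper": -1,"dx": 0,"dy": 0,"dz": -0.03,"rx": 0,"ry": 0,"rz": 0},{"gripper": -1,"dx": 0,"dy": 0,"dz": -0.03,"rx": 0,"ry": 0,"rz": 0},{"gripper": -1,"dx": 0,"dy": 0,"dz": -0.015,"rx": 0,"ry": 0,"rz": 0}])

```text
time: 8.48
eef_pos: [0.5073, -0.1829, 0.2553]
tool_rot: [0.192, 0.981, -0.001, 0.002]
force: [0.5, -0.6, 0.8]
finger_gap: 0.001
```

Request:
jog_arm(plan=[{"gripper": -1,"dx": 0.015,"dy": 0.013,"dz": 0,"rx": 0,"ry": 0,"rz": 0},{"gripper": -1,"dx": 0.026,"dy": 0.0225,"dz": 0,"rx": 0,"ry": 0,"rz": 0},{"gripper": -1,"dx": 0.026,"dy": 0.0225,"dz": 0,"rx": 0,"ry": 0,"rz": 0},{"gripper": -1,"dx": 0.026,"dy": 0.0225,"dz": 0,"rx": 0,"ry": 0,"rz": 0},{"gripper": -1,"dx": 0.026,"dy": 0.0225,"dz": 0,"rx": 0,"ry": 0,"rz": 0},{"gripper": -1,"dx": 0.02,"dy": 0.02,"dz": 0,"rx": 0,"ry": 0,"rz": 0},{"gripper": -1,"dx": 0,"dy": 0.035,"dz": 0,"rx": 0,"ry": 0,"rz": 0},{"gripper": -1,"dx": 0,"dy": 0.035,"dz": 0,"rx": 0,"ry": 0,"rz": 0}])

```text
time: 9.15
eef_pos: [0.4484, 0.0499, 0.2509]
tool_rot: [0.192, 0.981, -0.0, -0.001]
force: [1.0, -0.2, -0.4]
finger_gap: -0.0
```

Request:
jog_arm(plan=[{"gripper": -1,"dx": 0,"dy": 0.035,"dz": 0,"rx": 0,"ry": 0,"rz": 0},{"gripper": -1,"dx": 0,"dy": 0.035,"dz": 0,"rx": 0,"ry": 0,"rz": 0},{"gripper": -1,"dx": 0,"dy": 0.02,"dz": 0,"rx": 0,"ry": 0,"rz": 0},{"gripper": -1,"dx": 0,"dy": 0.0,"dz": 0,"rx": 0,"ry": 0,"rz": 0},{"gripper": -1,"dx": 0,"dy": 0,"dz": 0,"rx": 0,"ry": 0,"rz": 0},{"gripper": -1,"dx": 0,"dy": 0,"dz": 0,"rx": 0,"ry": 0,"rz": 0},{"gripper": -1,"dx": 0,"dy": 0,"dz": 0,"rx": 0,"ry": 0,"rz": 0}])

```text
time: 9.73
eef_pos: [0.4837, 0.1309, 0.2513]
tool_rot: [0.192, 0.981, -0.0, -0.001]
force: [0.0, -0.5, -0.0]
finger_gap: 0.001
```

```bash
python3 - <<'E'
from h import *
o=monitor.get_obs();print(o["time"],np.round(o["eef_pos"],3),np.round(o["force"],1))
a=cv2.cvtColor(imaging.get_image("top"),cv2.COLOR_RGB2BGR);b=cv2.cvtColor(imaging.get_image("scene"),cv2.COLOR_RGB2BGR)
cv2.imwrite("pics/top6.png",a);cv2.imwrite("pics/scene6.png",b)
A=cv2.resize(a[140:280,320:530],None,fx=3,fy=3);B=cv2.resize(cv2.imread("pics/top0.png")[140:280,320:530],None,fx=1,fy=1)
s=cv2.resize(b[180:400,60:360],None,fx=1.9,fy=1.9)
A=cv2.resize(a[140:280,320:530],(570,380));s=cv2.resize(b[180:400,60:360],(570,418))
v=np.vstack([A,s]);cv2.imwrite("pics/end.png",cv2.resize(v,None,fx=.75,fy=.75,interpolation=cv2.INTER_AREA))
for n,im in(("top",a),("scene",b)):
    g0=cv2.imread(f"pics/{n}0.png").max(2);g=im.max(2)
    boxes={"top":dict(mush=(415,179),sq=(412,208),rnd=(441,211),bar=(443,183)),"scene":dict(mush=(227,290),sq=(215,261),rnd=(176,276),bar=(188,312))}[n]
    for k,(u,v) in boxes.items():
        r=[]
        for G in(g0,g):
            _,l,st,ce=cv2.connectedComponentsWithStats((G<75).astype(np.uint8));w=l[v-4:v+5,u-4:u+5];w=w[w>0]
            i=np.bincount(w).argmax() if len(w) else 0;r.append((st[i,4],ce[i].round(1).tolist()))
        print(n,k,r)
E
```

```text
9.7333 [0.484 0.131 0.251] [ 0.  -0.5 -0. ]
top mush [(np.int32(144), [415.0, 179.0]), (np.int32(193), [414.5, 179.0])]
top sq [(np.int32(77), [411.8, 207.4]), (np.int32(87), [411.6, 207.4])]
top rnd [(np.int32(63), [440.9, 210.8]), (np.int32(82), [440.3, 211.2])]
top bar [(np.int32(54), [443.1, 182.8]), (np.int32(60), [442.6, 182.8])]
scene mush [(np.int32(274), [226.3, 290.6]), (np.int32(307), [226.4, 290.0])]
scene sq [(np.int32(137), [213.5, 259.3]), (np.int32(142), [213.6, 259.1])]
scene rnd [(np.int32(115), [175.4, 275.7]), (np.int32(132), [175.7, 275.3])]
scene bar [(np.int32(131), [186.9, 310.1]), (np.int32(133), [187.2, 310.0])]
```

View pics/end.png

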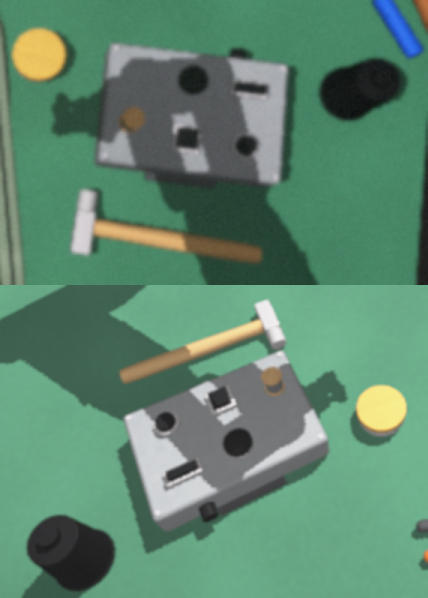

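All four caps are up and where they started (within about 0.6 px, only the shadows changed). The reel, cone, tin and hammer look undisturbed, and the hand is clear.

```bash
python3 -c "
from cell import job; print(job.hand_in())"
```

```text
the job is handed in; nothing more can be done
None
```

I pressed the mushroom button with the shut fingertips, let it spring back, did the same with the square button, then drew the hand clear and handed the job in. The whole job took about 10 s on the robot's clock; no verdict was reported.

- **Presses:** both caps went down to their stops, judged from force and tip height. The mushroom read 7.4 N with the tip at 0.077 m; the square read up to 9.7 N with the tip at 0.067 m. Both are far below the 40 N limit.
- **Mushroom released before the square:** I lifted the fingers about 28 mm clear of it before moving over, with no force left on the hand. I did not measure the cap at that moment.
- **Final pictures:** all four caps were within about 0.6 px of where they started. The reel, cone, tin and hammer looked undisturbed by eye; I did not measure them. The wrist force was about zero.
- **Disagreements:** the wrist camera placed the buttons 2–4 mm from where the fixed cameras did. I aimed between the two, which was well inside the caps. My first three move calls were refused because each row needs all its keys; nothing moved, and filling them in fixed it.

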